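# Set the end play of a wreath turntable

## Task

Set up the wreath turntable so that its disc turns freely: lay the loose slotted steel washer flat on the disc round the spindle, under the brass knurled nut, and let go of it. Then screw the nut down clockwise until it bottoms out, back it off a quarter turn, and finish still gripping the nut at that setting, so that it cannot creep while I tighten its lock screw. Leave the candle holder, the red bauble and the cone where they are.

Things in the scene. Friction and masses are not known exactly. Their poses are not given: they have to be found in the camera images.
- turntable: The wreath turntable, fixed to the bench: green cast base with three feet under a round plywood disc 220 mm across that can turn freely; disc top flat, 56 mm above the bench, a dark steel plate 90 mm across let in flush at its centre. Origin: on the spindle axis at bench height; z up.
- spindle (a point): Point on the axis of the turntable's spindle at the height of the disc top (56 mm above the bench). The spindle is a fixed vertical threaded steel rod, 14 mm thick, that ends 38 mm above the disc top.
- knurled_nut: Brass knurled round nut, 36 mm across, 18 mm tall, 2 mm chamfers, already on the spindle's right-hand thread. Origin: centre of its underside; rises and sinks with the nut, does not turn. Bottomed out it is 8.2 mm above the disc top; lead 6 mm a turn (0.955 mm per rad). At the start 2.5 to 3.5 mm higher, so the washer slides under it. It stays where it is let go and turns with about 0.1 N m.
- nut_turn (a joint): Angle of the nut on its thread, rad: 0 = bottomed out against a hard stop, growing as it is unscrewed (anticlockwise seen from above); 1.57 = a quarter turn backed off; upper stop at 4.6. At the start 2.6 to 3.7. A red line on the nut's top face points along the turntable's x axis at 0. A small black lock screw sits flush in its side.
- slot_washer: Loose C-shaped steel washer lying flat on the bench: 56 mm across, 8 mm thick, ~110 g. Slot 18 mm wide, its round end centred on the washer's centre, open on one side, mouth widened. Two 15 mm long flats, 54 mm apart beside the slot, to grip it by. Origin: that centre, at the underside; x axis: out through the slot's mouth; y: across the flats; z up. Fitted, the spindle stands in that round end.
- candle_group: Bystander: birch log candle holder with a red candle on a slice, 108x122 mm, 181 mm tall, standing behind the work. Origin: under its middle.
- bauble: Bystander: red Christmas bauble, a 52 mm ball with a gold cap, lying on the bench. Origin: under its middle.
- cone_1: Bystander: brown fir cone, 45 mm across, 40 mm high. Origin: centre of its underside.

How it is judged (in metres and radians):
On the way, in this order (a step that is already met when the one before it is completed fails the run):
1. the washer lies flat on the disc round the spindle, under the nut, and is let go (horizontal distance between slot_washer and spindle below 0.008 m and z of slot_washer in the frame of spindle below 0.0025 m and angle between slot_washer's own z axis and vertical below 0.08 rad and contact force between the fingers and slot_washer below 0.2 N), for 0.2 s.
2. the nut is screwed down until it bottoms out over the washer (value of joint nut_turn below 0.08 rad and horizontal distance between slot_washer and spindle below 0.008 m), for 0.1 s.
At the end, for the whole second after the job is handed in: The nut, after having bottomed out (within 0.08 rad of its stop), is backed off a quarter turn (1.57 rad, within 0.3 rad) and the fingers still grip it (more than 3 N); the washer lies flat on the disc round the spindle under the nut, its centre within 8 mm of the spindle axis (value of joint nut_turn between 1.27 and 1.87 rad and contact force between the fingers and knurled_nut above 3 N and horizontal distance between slot_washer and spindle below 0.008 m and z of slot_washer in the frame of spindle below 0.0025 m and angle between slot_washer's own z axis and vertical below 0.08 rad); the arm keeps its last pose, push and grip.
It fails at once if the candle holder is moved or tipped (distance of candle_group from where it was at the start of the episode above 0.02 m or angle between candle_group's own z axis and vertical above 0.3 rad).
It fails at once if the red bauble is moved (distance of bauble from where it was at the start of the episode above 0.02 m).
It fails at once if the cone is moved (distance of cone_1 from where it was at the start of the episode above 0.03 m).
It also fails if it takes over 64 s, if anything falls off the work surface, if the arm or the gripper's body presses on something with over 40 N, if the wrist force passes 120 N, or if a joint passes its speed limit or range.

## Robot

A 6-joint arm with a two-finger parallel gripper is mounted at the origin on the work surface; the furniture and walls round the work are solid. World frame = base frame: x ahead of the robot, y to its left, z up, the work surface at z = 0. Lengths are in mm, angles in rad, forces in N, time in s.
With the tool pointing down it reaches from about 400 to 925 mm from the base axis. Payload 12.5 kg.
Tool frame: the origin (TCP) lies midway between the tips of the shut fingers; the grasp point (between the pads) lies 19 mm behind it (env.pinch_z is the z of the grasp point in the tool frame, in mm); z points along the fingers, y is the line along which they close (so a half turn about z gives the same grasp; the last joint's range is limited). The gripper opens to 95 mm and grips with 3 to 60 N. Pads are 20 mm wide; open, the fingers measure 119 mm over their backs; the gripper's body (75 mm by 180 mm) begins 59 mm behind the grasp point.
Start: joints at [1.185, 0.491, 1.559, -0, 1.092, -0.106], TCP at [172.585, 600.717, 214.661] pointing down, gripper open.
Joint ranges: [-3.1, 3.1], [-0.84, 2.19], [0.05, 2.79], [-1.13, 4.28], [0.06, 2.93], [-2.69, 2.69]. Speed limits (rad/s): [2.22, 2.22, 2.79, 3.14, 3.14, 3.14].

## Interface

Orientations are given as [roll, pitch, yaw] about the fixed x, y, z axes, in that order (R = Rz(yaw) Ry(pitch) Rx(roll)).
In Python, from cell import env, eyes gives the robot as it stands.
- The arm moves only by the shell command python3 -m inch 'ROWS'. ROWS is JSON, a list of rows, each a list of 3 entries, a list of its own where there are three numbers: the shift along the tool's x, y, z in units of 60 mm (1.0 is 60 mm), then the turn about the tool's z in units of 5 degrees (1.0 is 5 degrees), then the closure, from -1 (fully open) to 1 (shut). In form: [[[tx, ty, tz], turn, claw], ...]. A call has exactly 10 rows; each row shifts and turns the commanded pose from where the row before left it, along the tool's axes as they then stand; what a row does not reach is not made up. A row lasts 1/8 s, in which the tool goes at most 62.5 mm and 10.7 degrees, less where a joint would pass 70% of its speed; a pose out of reach is approached as far as the arm can. A call is refused whole if a number of a shift passes 1 or a number of a turn 1, either way. A call with a gripper value outside its range is refused whole. The fingers move at their own pace and stop on an object; the grip force is fixed at half the most. Time passes only in rows, so rows that do not move let the fingers close, or fill a call up. It gives the time, the measured TCP pose, the force, the opening and the grip force at its end, in the units of the state.
- env.state(): the state, without advancing time (a new reading comes with each control period).
- eyes.read_camera(name): name is "scene" or "top" or "wrist"; returns a dict with "pixels" (384x512x3 uint8, red, green, blue), "fx", "fy", "cx", "cy" (pixels), "extrinsics" (4x4, takes a point from world to camera coordinates). Camera axes: x right, y down, z forward; pixel columns grow to the right and rows downward; lengths in mm; the calibration is good to about 2 mm. A picture is of the moment at which its call begins. There is no depth.
- env.job_done(): hands the job in; it is judged then, once.
Trained networks look in a picture, given as the dict that the camera call returned (one of the last four; its "shot" number tells which), for a name from the list of things; names that differ only in an ending like _2 or _b are one class to them, and where a whole thing is asked for, a point or a joint stands for the part that bears it (a point fixed in the world has none). Each returns a list of dicts, best first, with "score" (0 to 1); they miss things now and then, are a little off and sometimes report something else, mostly with a low value. They report only what shows in the picture. A call takes as long as a camera call.
- eyes.boxes_of(name, picture): "centre" ([row, column] in pixels, amid what is visible of it).
- eyes.cut_out(name, picture): "mask" (384x512 bool, what is visible of it) and "centre" ([row, column] in pixels, amid what is visible of it).
- eyes.spot_point(name, picture): "centre" ([row, column] in pixels: a listed point, or the origin of a listed thing).
The state is a dict: "t": time; "joints": joint angles; "qvel": joint speeds; "tau": joint torques, N m; "eef_pos": TCP position; "tcp_rot": TCP orientation; "ft_force": force on the tool from outside, world axes, zero at the start; "moment": the same for the moment, N m; "opening": opening from 0.0 (shut) to 1.0 (fully open); "grip_force": force on a finger pad.
Only numpy, scipy, OpenCV 4.12 (cv2) and the standard library are available. Lean on these libraries where they do the work, as an engineer would, in place of code of your own. Each camera call takes 0.05 s, during which the arm holds its last target. There are 200 camera calls.

## Working session

There is one attempt and no reset: what is moved stays moved. The work goes in short steps, Python scripts to look and compute and a shell command to move; the robot and the scene stay as the last step left them, time stands still between calls to the robot, and variables do not carry over. Pictures are saved under pics/ and viewed, at most 10 in all, crops included, and the job is handed in when it is done.

```bash
ls; mkdir -p pics; cat > h.py <<'E'
import numpy as np, cv2
from cell import env, eyes
def ray(p,rc):
    E=np.array(p["extrinsics"]);R=E[:3,:3];t=E[:3,3]
    d=R.T@np.array([(rc[1]-p["cx"])/p["fx"],(rc[0]-p["cy"])/p["fy"],1]);return -R.T@t,d
def onz(p,rc,z):
    o,d=ray(p,rc);return o+d*(z-o[2])/d[2]
def proj(p,w):
    E=np.array(p["extrinsics"]);c=E[:3,:3]@np.array(w)+E[:3,3];return c[1]/c[2]*p["fy"]+p["cy"],c[0]/c[2]*p["fx"]+p["cx"]
def save(p,n): cv2.imwrite("pics/"+n,cv2.cvtColor(p["pixels"],cv2.COLOR_RGB2BGR))
E
python3 - <<'E'
from h import *
print(env.state()); print(env.pinch_z)
ps={}
for n in("top","scene","wrist"):
    p=ps[n]=eyes.read_camera(n); save(p,n+"0.png")
    print(n,np.round(-np.array(p["extrinsics"])[:3,:3].T@np.array(p["extrinsics"])[:3,3]))
    for o,z in(("spindle",56),("knurled_nut",67),("slot_washer",0),("candle_group",0),("bauble",0),("cone_1",0)):
        for r in eyes.spot_point(o,p)[:2]: print(o,round(r["score"],2),np.round(r["centre"],1),np.round(onz(p,r["centre"],z),1))
cv2.imwrite("pics/both.png",cv2.cvtColor(np.vstack([np.hstack([ps["top"]["pixels"],ps["scene"]["pixels"]])]),cv2.COLOR_RGB2BGR)[:, :][::1])
import cv2
im=cv2.imread("pics/both.png"); cv2.imwrite("pics/both.png",cv2.resize(im,(800,300)))
E
```

```text
pics
{'t': 0.0, 'joints': array([ 1.18535481e+00,  4.91617687e-01,  1.55946956e+00,  2.10872413e-05,
        1.09171865e+00, -1.05603598e-01]), 'qvel': array([-0.00012658, -0.0004756 , -0.00035662,  0.00046285, -0.00154015,
       -0.00147671]), 'tau': array([ 6.06727172e-04, -6.12658238e+01, -2.58184111e+01,  6.92920899e-02,
        4.81616892e-02, -9.06481546e-05]), 'eef_pos': array([172.50295506, 600.45471556, 214.01871889]), 'tcp_rot': array([-3.14038814e+00, -1.46481888e-04,  2.86174492e+00]), 'ft_force': array([0.71406628, 0.68800762, 0.91479083]), 'moment': array([0.01587   , 0.01769509, 0.07468032]), 'grip_force': 0.0, 'opening': 0.9996738180807967}
-18.8
top [ 455.  -73. 1151.]
spindle 0.77 [200.4 217.5] [565.2  30.3  56. ]
knurled_nut 0.42 [205.1 218.2] [551.2  27.2  67. ]
slot_washer 0.6 [225.3 311.2] [ 497.5 -236.1    0. ]
candle_group 0.97 [146.2 296.6] [ 731.8 -197.6    0. ]
bauble 0.8 [176.7 370.4] [ 639.5 -413.8    0. ]
cone_1 0.69 [256.2 136.5] [411.7 265.    0. ]
scene [ -87.  895. 1273.]
spindle 0.97 [214.3 246. ] [552.9   9.9  56. ]
knurled_nut 0.55 [210.1 245.1] [560.3   4.4  67. ]
slot_washer 0.63 [187.6 301.4] [ 491.7 -251.4    0. ]
candle_group 0.66 [169.  240.5] [ 731.5 -206.4    0. ]
bauble 0.76 [146.8 285.8] [ 659.3 -413.     0. ]
wrist [104. 620. 385.]
```

View pics/both.png

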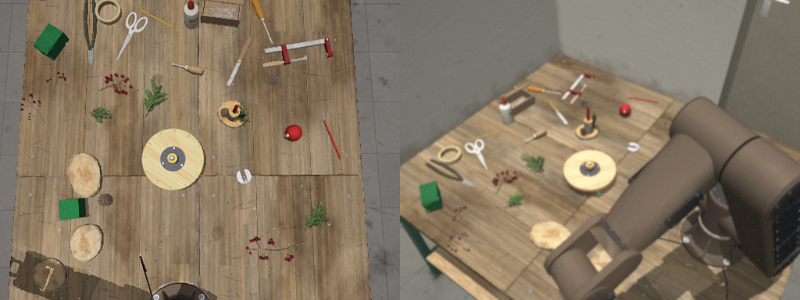

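```bash
python3 - <<'E'
import cv2
a=cv2.imread("pics/top0.png")
w=cv2.resize(a[195:255,275:345],None,fx=5.7,fy=8,interpolation=3)[:,:]
w=cv2.resize(a[195:265,275:345],(400,400),interpolation=3)
t=cv2.resize(a[165:235,180:250],(400,400),interpolation=3)
import numpy as np
cv2.imwrite("pics/crop.png",np.hstack([w,t]))
E
```

```text
(no output)
```

View pics/crop.png

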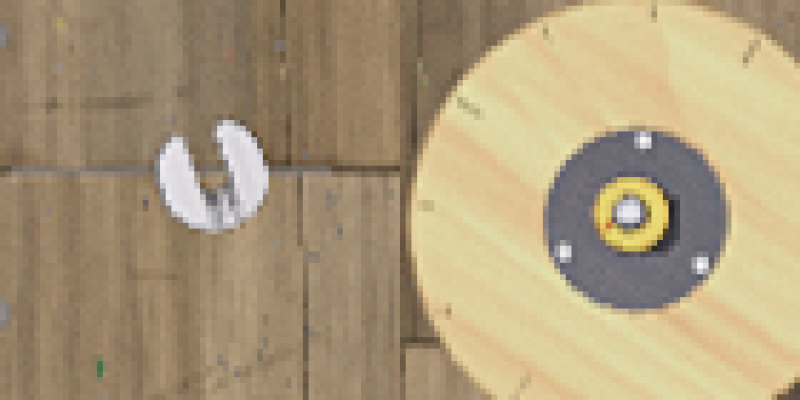

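The washer lies at about (495,-240) with its slot opening towards +x, tilted slightly to +y. The nut and disc are centred near (560,25). Next I'll travel over the washer, keeping J6 negative so the nut can be turned in one stroke later.

```bash
python3 -m inch '[[[-0.65,-0.59,0],0,-1],[[-0.65,-0.59,0],0,-1],[[-0.65,-0.59,0],0,-1],[[-0.65,-0.59,0],0,-1],[[-0.65,-0.59,0],0,-1],[[-0.65,-0.59,0],0,-1],[[-0.65,-0.59,0],0,-1],[[-0.65,-0.59,0],0,-1],[[-0.65,-0.59,0],0,-1],[[-0.65,-0.59,0],0,-1]]'
python3 -m inch '[[[-0.33,-0.86,0],0,-1],[[-0.33,-0.86,0],0,-1],[[-0.33,-0.86,0],0,-1],[[-0.33,-0.86,0],0,-1],[[-0.33,-0.86,0],0,-1],[[-0.33,-0.86,0],0,-1],[[-0.33,-0.86,0],0,-1],[[0,0,0],-1,-1],[[0,0,0],-1,-1],[[0,0,0],-1,-1]]'
python3 - <<'E'
from h import *
s=env.state();print(s["eef_pos"],s["tcp_rot"],s["joints"])
p=eyes.read_camera("wrist");q=eyes.read_camera("top");save(p,"w1.png");save(q,"t1.png")
for n,x in(("w",p),("t",q)):
  for r in eyes.spot_point("slot_washer",x)[:1]: print(n,r["score"],r["centre"],onz(x,r["centre"],0))
  for r in eyes.cut_out("slot_washer",x)[:1]:
    m=r["mask"].astype(np.uint8)
    c=cv2.findContours(m,0,1)[0];c=max(c,key=len)[:,0,:]
    P=np.array([onz(x,(v,u),8)[:2] for u,v in c]).astype(np.float32)
    print(n,r["score"],m.sum(),cv2.minEnclosingCircle(P),cv2.minAreaRect(P)); np.save(n+"P.npy",P)
for r in eyes.spot_point("spindle",q)[:1]: print(onz(q,r["centre"],56))
E
```

```text
t: 2.3
eef_pos: [450.5, 151.2, 214.9]
tcp_rot: [3.141, 0.001, 2.862]
ft_force: [-0.1, -0.2, -0.4]
opening: 0.999
grip_force: 0.0
t: 3.55
eef_pos: [483.1, -232.9, 214.6]
tcp_rot: [3.141, 0.0, 3.126]
ft_force: [-0.1, -0.0, 1.2]
opening: 0.999
grip_force: 0.0
[ 483.06021223 -232.86943962  214.55724912] [3.14144301e+00 3.69792191e-06 3.12601970e+00] [-5.72467351e-01  3.65374463e-01  1.77625061e+00  1.53280316e-04
  1.00004354e+00 -2.12777354e+00]
w 0.91 [178.8, 256.0] [ 494.69193507 -237.40341352    0.        ]
w 0.59 919 ((496.93182373046875, -236.59034729003906), 27.298858642578125) ((494.99017333984375, -237.41136169433594), (50.36940383911133, 50.94123458862305), 14.467622756958008)
[562.15660103  24.72130533  56.        ]
```

View pics/w1.png

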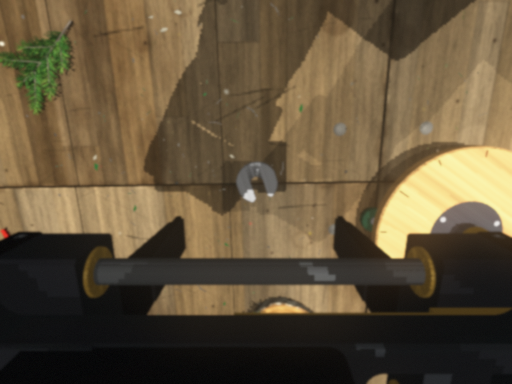

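The washer is at about (256,180) in the wrist view, with the slot mouth pointing down in the image, which is +x. I'll centre over it and descend partway before measuring its angle.

```bash
python3 -m inch '[[[-0.19,-0.07,0.3],0,-1],[[0,0,0.4],0,-1],[[0,0,0.4],0,-1],[[0,0,0.4],0,-1],[[0,0,0.3],0,-1],[[0,0,0],-0.7,-1],[[0,0,0],-0.7,-1],[[0,0,0],0,-1],[[0,0,0],0,-1],[[0,0,0],0,-1]]'
python3 - <<'E'
from h import *
s=env.state();print(s["eef_pos"],s["tcp_rot"])
p=eyes.read_camera("wrist");save(p,"w2.png")
print(proj(p,(494.7,-237.4,0)))
for r in eyes.spot_point("slot_washer",p)[:1]: print(r["score"],r["centre"],onz(p,r["centre"],0))
r=eyes.cut_out("slot_washer",p)[0];m=r["mask"].astype(np.uint8);print(r["score"],m.sum())
c=max(cv2.findContours(m,0,1)[0],key=len)[:,0,:]
P=np.array([onz(p,(v,u),8)[:2] for u,v in c]).astype(np.float32)
print(cv2.minEnclosingCircle(P),np.mean(P,0)); v,u=map(int,r["centre"])
# rectified top view at z=8, 0.25mm/px, up=+x, left=+y
cx,cy=495,-237
src=np.float32([proj(p,(cx+a,cy+b,8))[::-1] for a,b in((40,40),(40,-40),(-40,-40),(-40,40))])
H=cv2.getPerspectiveTransform(src,np.float32([[0,0],[400,0],[400,400],[0,400]]))
w=cv2.warpPerspective(p["pixels"],H,(400,400));mm=cv2.warpPerspective(m*255,H,(400,400))
w2=w.copy();w2[...,0]=np.maximum(w2[...,0],mm//2)
cv2.imwrite("pics/rect2.png",np.hstack([w,w2])[...,::-1])
E
```

```text
t: 5.15
eef_pos: [494.5, -237.0, 106.4]
tcp_rot: [3.141, -0.0, -3.038]
ft_force: [0.7, -0.1, 0.1]
opening: 1.001
grip_force: 0.0
[ 494.51249365 -237.04823719  106.38308022] [ 3.14143941e+00 -3.32126482e-05 -3.03824959e+00]
(np.float64(190.475503354782), np.float64(259.021864913576))
0.71 [188.9, 258.7] [ 493.12535189 -237.88643852    0.        ]
0.85 1961
((497.65496826171875, -237.43836975097656), 28.782442092895508) [ 496.47928 -237.55586]
```

View pics/rect2.png

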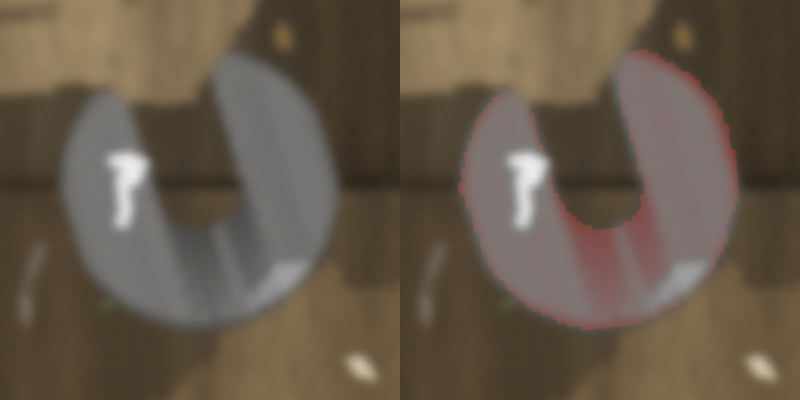

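In the rectified view (0.2 mm/px) the washer centre is at pixel (200,188), which is world (497.3,-237). The slot axis is rotated about +0.28 rad from +x.

```bash
python3 -m inch '[[[0,0,0],-1,-1],[[0,0,0],-1,-1],[[-0.04,-0.015,0.5],0,-1],[[0,0,0.5],0,-1],[[0,0,0.5],0,-1],[[0,0,0.25],0,-1],[[0,0,0],0,-1],[[0,0,0],0,1],[[0,0,0],0,1],[[0,0,0],0,1]]'
python3 - <<'E'
from h import *
s=env.state();print(s["eef_pos"],s["tcp_rot"],s["opening"],s["grip_force"])
E
```

```text
t: 6.55
eef_pos: [497.1, -237.3, 1.9]
tcp_rot: [-3.141, 0.0, -2.863]
ft_force: [0.2, 0.6, -0.5]
opening: 0.742
grip_force: 0.0
[ 497.12278899 -237.30950021    1.86382047] [-3.14129227e+00  3.50452366e-04 -2.86282461e+00] 0.7418493925095363 0.0
```

```bash
python3 -m inch '[[[0,0,0],0,1],[[0,0,0],0,1],[[0,0,0],0,1],[[0,0,0],0,1],[[0,0,0],0,1],[[0,0,-0.1],0,1],[[0,0,-0.4],0,1],[[0,0,-0.7],0,1],[[0,0,-0.5],0,1],[[0,0,-0.3],0,1]]'
python3 - <<'E'
from h import *
p=eyes.read_camera("wrist");save(p,"w3.png")
s=env.state();print(s["eef_pos"],s["tcp_rot"],s["opening"])
T=s["eef_pos"]
for z in (2,):
  cx,cy,zz=T[0],T[1],T[2]+6
  src=np.float32([proj(p,(cx+a,cy+b,zz))[::-1] for a,b in((40,40),(40,-40),(-40,-40),(-40,40))])
  H=cv2.getPerspectiveTransform(src,np.float32([[0,0],[400,0],[400,400],[0,400]]))
  cv2.imwrite("pics/rect3.png",np.hstack([cv2.warpPerspective(p["pixels"],H,(400,400)),cv2.resize(p["pixels"][84:384,106:406],(400,400))])[...,::-1])
for n in("top","scene"):
  q=eyes.read_camera(n)
  for o,z in(("spindle",56),("knurled_nut",67)):
    for r in eyes.spot_point(o,q)[:1]: print(n,o,round(r["score"],2),r["centre"],onz(q,r["centre"],z))
    for r in eyes.cut_out(o if o!="spindle" else "turntable",q)[:1]:
      c=max(cv2.findContours(r["mask"].astype(np.uint8),0,1)[0],key=len)[:,0,:]
      zt=56 if o=="spindle" else 84
      P=np.array([onz(q,(v,u),zt)[:2] for u,v in c]).astype(np.float32)
      print("  mask",r["score"],cv2.fitEllipse(P),cv2.minEnclosingCircle(P))
E
```

```text
t: 7.8
eef_pos: [497.2, -237.4, 123.4]
tcp_rot: [-3.14, 0.001, -2.863]
ft_force: [0.3, 0.7, -0.9]
opening: 0.563
grip_force: 30.0
[ 497.81286246 -237.73162737  125.04288837] [-3.13865883e+00  2.65452695e-03 -2.86271302e+00] 0.5638107901475188
top spindle 0.63 [202.8, 220.6] [558.53292727  21.64944023  56.        ]
  mask 0.97 ((559.3847045898438, 20.094648361206055), (217.45687866210938, 219.0288543701172), 2.3979642391204834) ((559.7416381835938, 18.8043212890625), 112.47856903076172)
top knurled_nut 0.64 [206.4, 219.7] [547.61432525  23.07681945  67.        ]
scene spindle 0.92 [217.7, 242.9] [552.68720388  27.81737141  56.        ]
  mask 0.67 ((550.966064453125, 30.101511001586914), (214.91864013671875, 241.1605987548828), 44.98842239379883) ((544.2066650390625, 38.07255935668945), 130.22897338867188)
scene knurled_nut 0.43 [213.9, 242.8] [556.76692603  22.36261883  67.        ]
  mask 0.58 ((553.3363647460938, 28.401458740234375), (38.54949951171875, 45.64573669433594), 37.7636833190918) ((554.0272216796875, 28.015478134155273), 24.03464126586914)
```

View pics/rect3.png

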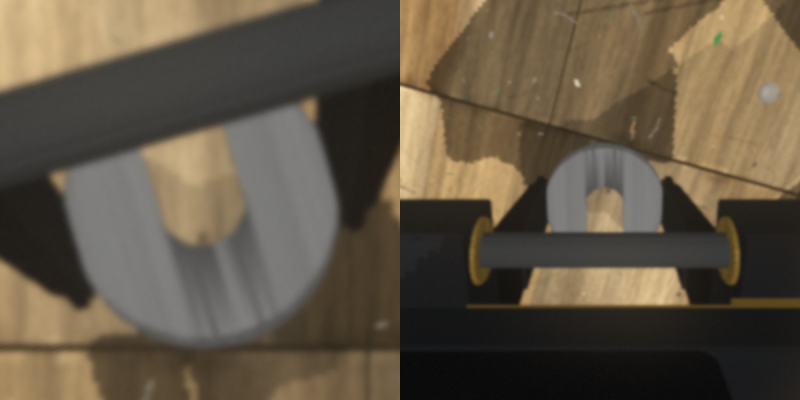

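The washer is held squarely: opening 53.5 mm, grip 30 N, and its centre within about 1 mm of the TCP. Next I'll hover with the wrist camera above the spindle to locate the axis precisely.

```bash
python3 -m inch '[[[-0.41,0.49,-0.1],0,1],[[-0.41,0.49,-0.1],0,1],[[-0.41,0.49,-0.1],0,1],[[-0.41,0.49,-0.1],0,1],[[-0.41,0.49,0],0,1],[[-0.41,0.49,0],0,1],[[-0.41,0.49,0],0,1],[[-0.41,0.49,0],0,1],[[0,0,0],0,1],[[0,0,0],0,1]]'
python3 - <<'E'
from h import *
p=eyes.read_camera("wrist");save(p,"w4.png")
s=env.state();print(s["eef_pos"],s["tcp_rot"],s["opening"])
for o,z in(("spindle",56),("knurled_nut",67)):
    for r in eyes.spot_point(o,p)[:1]: print(o,round(r["score"],2),r["centre"],onz(p,r["centre"],z))
for r in eyes.cut_out("knurled_nut",p)[:1]:
  P=np.array([onz(p,(v,u),85)[:2] for u,v in max(cv2.findContours(r["mask"].astype(np.uint8),0,1)[0],key=len)[:,0,:]]).astype(np.float32)
  print("mask",r["score"],cv2.fitEllipse(P),cv2.minEnclosingCircle(P))
print("cam",-np.array(p["extrinsics"])[:3,:3].T@np.array(p["extrinsics"])[:3,3])
E
```

```text
t: 9.6
eef_pos: [621.1, 42.8, 145.2]
tcp_rot: [3.141, -0.001, -2.863]
ft_force: [0.4, -0.1, -1.8]
opening: 0.561
grip_force: 30.0
[621.10807871  42.37079472 145.36207606] [ 3.14144410e+00 -6.56800820e-04 -2.86323824e+00] 0.5567695945701548
spindle 0.69 [122.5, 255.2] [558.67321362  20.77935239  56.        ]
knurled_nut 0.81 [124.0, 256.2] [559.36898125  21.99475404  67.        ]
mask 0.56 ((558.6110229492188, 20.234960556030273), (34.03898239135742, 34.199771881103516), 55.17672348022461) ((558.69091796875, 20.261404037475586), 17.558719635009766)
cam [552.73344367  22.45442709 315.12730051]
```

View pics/w4.png

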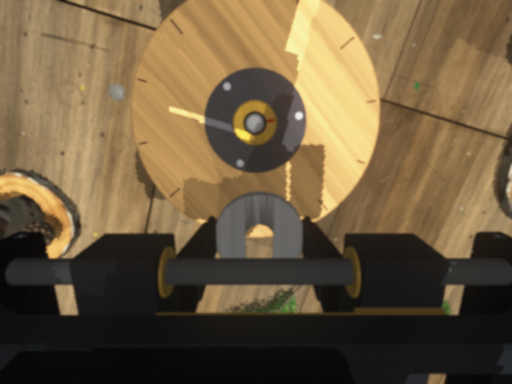

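The spindle is at pixel (255,123), world (558.8,20.6), and the washer is straight in the jaws. I'll retreat to about 70 mm short of the spindle along the slot axis, then descend.

```bash
python3 -m inch '[[[0.45,-0.01,0],0,1],[[0.45,-0.01,0],0,1],[[0.45,-0.01,0],0,1],[[0.45,-0.01,0],0,1],[[0.45,-0.02,0],0,1],[[0,0,0.4],0,1],[[0,0,0.4],0,1],[[0,0,0.4],0,1],[[0,0,0.2],0,1],[[0,0,0],0,1]]'
python3 - <<'E'
from h import *
p=eyes.read_camera("wrist");q=eyes.read_camera("scene");save(p,"w5.png")
s=env.state();print(s["eef_pos"],s["tcp_rot"],s["opening"])
y=s["tcp_rot"][2];tx=np.array([np.cos(y),np.sin(y)]);ty=np.array([np.sin(y),-np.cos(y)])
d=np.array([558.8,20.6])-s["eef_pos"][:2];print(d@tx/60,d@ty/60)
cv2.imwrite("pics/c5.png",np.hstack([cv2.resize(p["pixels"],(400,300)),cv2.resize(q["pixels"][160:265,175:315],(400,300))])[...,::-1])
E
```

```text
t: 11.05
eef_pos: [492.5, 2.2, 61.4]
tcp_rot: [3.141, -0.001, -2.863]
ft_force: [0.1, -0.4, -1.2]
opening: 0.561
grip_force: 30.0
[493.01857154   2.23903187  62.21206536] [-3.14133821e+00  7.60683526e-04 -2.86308249e+00] 0.5629693113434555
-1.1382412557630202 -0.007190238608181352
```

View pics/c5.png

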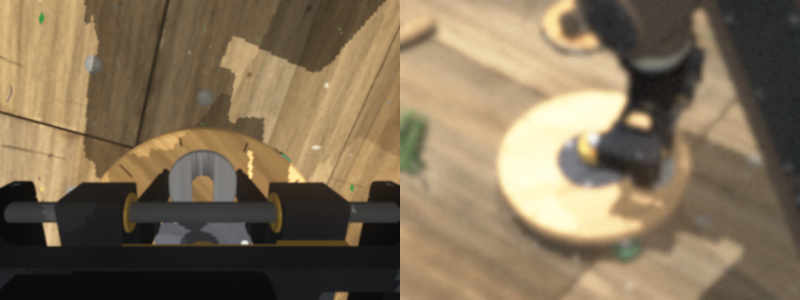

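The washer hovers above the disc with the nut just ahead. I'll lower slightly and advance in two stages, checking force between them.

```bash
python3 -m inch '[[[0,-0.007,0.02],0,1],[[0,0,0.015],0,1],[[-0.1,0,0],0,1],[[-0.1,0,0],0,1],[[-0.1,0,0],0,1],[[-0.1,0,0],0,1],[[-0.1,0,0],0,1],[[-0.1,0,0],0,1],[[-0.1,0,0],0,1],[[0,0,0],0,1]]'
python3 -m inch '[[[-0.05,0,0],0,1],[[-0.05,0,0],0,1],[[-0.05,0,0],0,1],[[-0.05,0,0],0,1],[[-0.05,0,0],0,1],[[-0.05,0,0],0,1],[[-0.05,0,0],0,1],[[-0.05,0,0],0,1],[[-0.04,0,0],0,1],[[0,0,0],0,1]]'
```

```text
t: 12.4
eef_pos: [533.5, 13.7, 59.5]
tcp_rot: [3.142, 0.0, -2.863]
ft_force: [0.5, 0.3, -1.1]
opening: 0.565
grip_force: 30.0
t: 13.65
eef_pos: [558.7, 20.9, 59.5]
tcp_rot: [3.142, 0.0, -2.863]
ft_force: [-0.4, 0.9, -1.4]
opening: 0.56
grip_force: 30.0
```

In without contact. I'll lower it onto the disc and open.

```bash
python3 -m inch '[[[0,0,0.015],0,1],[[0,0,0.01],0,1],[[0,0,0],0,1],[[0,0,0],0,-0.3],[[0,0,0],0,-0.3],[[0,0,0],0,-0.3],[[0,0,0],0,-0.3],[[0,0,0],0,-0.3],[[0,0,0],0,-0.3],[[0,0,0],0,-0.3]]'
python3 - <<'E'
from h import *
p=eyes.read_camera("wrist");q=eyes.read_camera("scene");save(p,"w6.png")
s=env.state();print(s["joints"],s["eef_pos"])
for n,x in(("w",p),("s",q)):
  for r in eyes.spot_point("slot_washer",x)[:1]: print(n,r["score"],r["centre"],onz(x,r["centre"],56))
  for r in eyes.spot_point("knurled_nut",x)[:1]: print(n,r["score"],r["centre"],onz(x,r["centre"],67))
cv2.imwrite("pics/c6.png",np.hstack([cv2.resize(p["pixels"][100:325,106:406],(400,300)),cv2.resize(q["pixels"][160:265,175:315],(400,300))])[...,::-1])
E
```

```text
t: 14.9
eef_pos: [558.5, 20.9, 58.0]
tcp_rot: [3.141, -0.0, -2.863]
ft_force: [0.1, 0.0, 0.6]
opening: 0.646
grip_force: 0.0
[-8.09681413e-02  6.05718221e-01  1.86723303e+00  1.62046217e-04
  6.68588636e-01 -1.93056840e+00] [558.59245236  20.81671629  58.02267305]
w 0.8 [238.2, 259.0] [558.78645682  20.32623967  67.        ]
s 0.5 [216.6, 242.3] [557.09531572  25.01296472  56.        ]
```

View pics/c6.png

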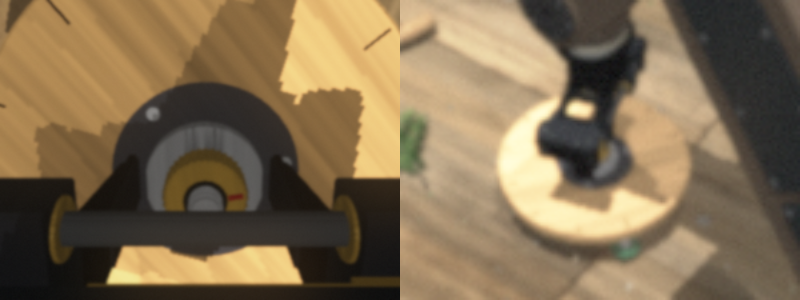

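The washer lies flat around the spindle under the nut and has been released. The red line is visible on the nut at about (235,197). I'll raise 12 mm, grip the nut and start turning clockwise.

```bash
python3 -m inch '[[[0,0,-0.1],0,-0.3],[[0,0,-0.1],0,-0.3],[[0,0,0],0,1],[[0,0,0],0,1],[[0,0,0],0,1],[[0,0,0],0,1],[[0,0,0],0,1],[[0,0,0],0,1],[[0,0,0],0,1],[[0,0,0],0,1]]'
python3 -m inch '[[[0,0,0.0014],1,1],[[0,0,0.0014],1,1],[[0,0,0.0014],1,1],[[0,0,0.0014],1,1],[[0,0,0.0014],1,1],[[0,0,0.0014],1,1],[[0,0,0.0014],1,1],[[0,0,0.0014],1,1],[[0,0,0.0014],1,1],[[0,0,0.0014],1,1]]'
python3 - <<'E'
from h import *
s=env.state();print(s["joints"][5],s["ft_force"],s["moment"])
E
```

```text
t: 16.45
eef_pos: [558.5, 21.0, 69.9]
tcp_rot: [3.141, -0.0, -2.863]
ft_force: [0.4, 4.4, 0.2]
opening: 0.371
grip_force: 30.0
t: 17.7
eef_pos: [558.4, 20.5, 69.1]
tcp_rot: [-3.141, -0.0, 2.545]
ft_force: [-1.7, -0.5, -0.4]
opening: 0.365
grip_force: 30.0
-1.055181011120802 [-1.73593282 -0.50653332 -0.42952475] [0.00386239 0.32697434 0.12556847]
```

The nut is turning, at about 0.1 N m. I'll continue and watch for the stop in the z moment.

```bash
cat > m.py <<'E'
from h import *
s=env.state();print("J6",s["joints"][5],"F",s["ft_force"].round(1),"M",s["moment"].round(3))
E
python3 -m inch '[[[0,0,0.0014],1,1],[[0,0,0.0014],1,1],[[0,0,0.0014],1,1],[[0,0,0.0014],1,1],[[0,0,0.0014],1,1],[[0,0,0.0014],1,1],[[0,0,0.0014],1,1],[[0,0,0.0014],1,1],[[0,0,0.0014],1,1],[[0,0,0.0014],1,1]]' && python3 m.py
python3 -m inch '[[[0,0,0.0014],1,1],[[0,0,0.0014],1,1],[[0,0,0.0014],1,1],[[0,0,0.0014],1,1],[[0,0,0.0014],1,1],[[0,0,0.0014],1,1],[[0,0,0.0014],1,1],[[0,0,0.0014],1,1],[[0,0,0.0014],1,1],[[0,0,0],0,1]]' && python3 m.py
```

```text
t: 18.95
eef_pos: [557.8, 20.2, 68.2]
tcp_rot: [-3.14, 0.0, 1.673]
ft_force: [-4.8, -3.0, 2.4]
opening: 0.368
grip_force: 30.0
J6 -0.1824740849913731 F [-4.8 -3.   2.4] M [-0.454  0.878  0.036]
t: 20.2
eef_pos: [557.3, 20.4, 67.5]
tcp_rot: [-3.14, 0.002, 0.888]
ft_force: [-7.2, -1.5, 3.0]
opening: 0.368
grip_force: 30.0
J6 0.6014554633066546 F [-7.2 -1.5  3. ] M [-0.262  1.318 -0.036]
```

```bash
python3 -m inch '[[[0,0,0.0014],1,1],[[0,0,0.0014],1,1],[[0,0,0.0014],1,1],[[0,0,0.0014],1,1],[[0,0,0.0014],1,1],[[0,0,0],0.5,1],[[0,0,0],0.5,1],[[0,0,0],0.5,1],[[0,0,0],0.5,1],[[0,0,0],0.5,1]]' && python3 m.py
python3 - <<'E'
from h import *
p=eyes.read_camera("wrist");save(p,"w7.png")
cv2.imwrite("pics/c7.png",cv2.resize(p["pixels"][140:290,156:356],(800,600),interpolation=3)[...,::-1])
E
```

```text
t: 21.45
eef_pos: [558.2, 20.9, 67.5]
tcp_rot: [3.141, 0.001, 0.236]
ft_force: [-4.8, 3.6, 5.9]
opening: 0.369
grip_force: 30.0
J6 1.2550998522261103 F [-4.8  3.6  5.9] M [0.666 0.831 0.723]
```

View pics/c7.png

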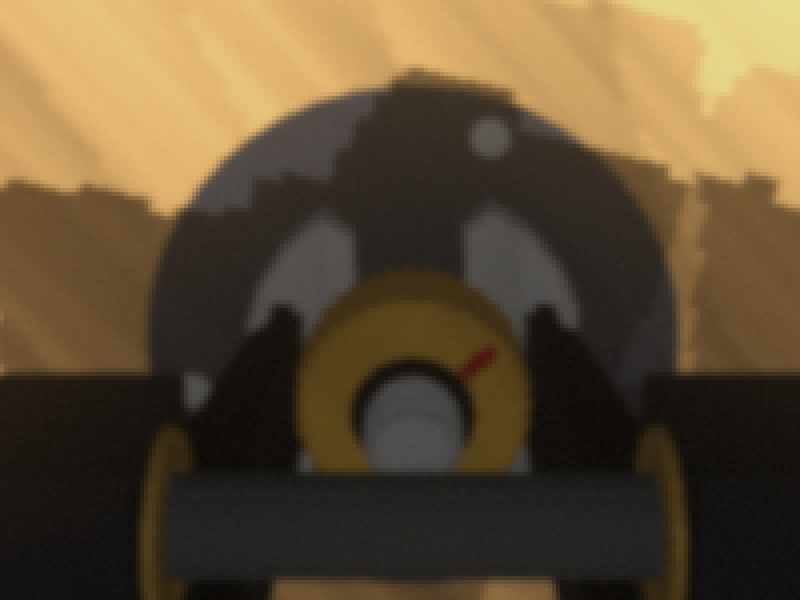

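The z moment rose to 0.72 N m, and the red line (480,362 in the crop) has slipped relative to the jaws, which suggests the stop. I'll measure the line's world angle, push a little more and check that it stays put.

```bash
cat > ang.py <<'E'
from h import *
p=eyes.read_camera("wrist")
def ang(p,z,c=(558.6,20.6)):
    src=np.float32([proj(p,(c[0]+a,c[1]+b,z))[::-1] for a,b in((25,25),(25,-25),(-25,-25),(-25,25))])
    H=cv2.getPerspectiveTransform(src,np.float32([[0,0],[250,0],[250,250],[0,250]]))
    w=cv2.warpPerspective(p["pixels"],H,(250,250)).astype(int)
    r,g,b=w[...,0],w[...,1],w[...,2]
    m=(r>1.9*g)&(r>60)
    v,u=np.nonzero(m); x=25-v/5; y=25-u/5; rr=np.hypot(x,y); k=(rr<18)&(rr>5)
    print("n",k.sum(),"mean",x[k].mean().round(1),y[k].mean().round(1),"ang",np.degrees(np.arctan2(y[k].mean(),x[k].mean())).round(1))
ang(p,82.5)
for f,z in(("w4",85.4),("w6",85.4),("w7",82.5)): pass
E
python3 ang.py
python3 -m inch '[[[0,0,0],0.5,1],[[0,0,0],0.5,1],[[0,0,0],0.5,1],[[0,0,0],0.5,1],[[0,0,0],0.5,1],[[0,0,0],0.5,1],[[0,0,0],0.5,1],[[0,0,0],0.5,1],[[0,0,0],0.5,1],[[0,0,0],0.5,1]]' && python3 m.py && python3 ang.py
```

```text
n 287 mean 10.2 -7.2 ang -35.3
t: 22.8
eef_pos: [559.4, 20.5, 67.7]
tcp_rot: [3.141, -0.002, -0.201]
ft_force: [1.1, 1.3, 5.2]
opening: 0.373
grip_force: 30.0
J6 1.6917076213349946 F [1.1 1.3 5.2] M [0.194 0.104 0.599]
n 295 mean 10.2 -7.3 ang -35.7
```

The line stayed at -35.5° while the jaws slipped another 25°, so the nut is bottomed. Backing off 90° now.

```bash
python3 -m inch '[[[0,0,-0.0014],-0.5,1],[[0,0,-0.0014],-1,1],[[0,0,-0.0014],-1,1],[[0,0,-0.0014],-1,1],[[0,0,-0.0014],-1,1],[[0,0,-0.0014],-1,1],[[0,0,-0.0014],-1,1],[[0,0,-0.0014],-1,1],[[0,0,-0.0014],-1,1],[[0,0,-0.0014],-1,1]]'
python3 -m inch '[[[0,0,-0.0014],-1,1],[[0,0,-0.0014],-1,1],[[0,0,-0.0014],-1,1],[[0,0,-0.0014],-1,1],[[0,0,-0.0014],-1,1],[[0,0,-0.0014],-1,1],[[0,0,-0.0014],-1,1],[[0,0,-0.0014],-1,1],[[0,0,-0.0014],-0.5,1],[[0,0,0],0,1]]' && python3 m.py && sed -i 's/^ang(p,82.5)/ang(p,84);save(p,"w8.png")/' ang.py && python3 ang.py
```

```text
t: 24.1
eef_pos: [559.0, 21.7, 68.5]
tcp_rot: [-3.141, -0.002, 0.631]
ft_force: [-0.1, 10.7, 5.4]
opening: 0.368
grip_force: 30.0
t: 25.35
eef_pos: [558.1, 22.2, 69.1]
tcp_rot: [-3.141, -0.002, 1.37]
ft_force: [-3.0, 14.0, 6.7]
opening: 0.368
grip_force: 30.0
J6 0.11901074402535873 F [-3.  14.   6.7] M [2.54  0.622 0.01 ]
n 265 mean 7.2 10.2 ang 54.6
```

The line turned from -35.5° to 54.6°, which is 90°. One last look at the washer before handing in.

```bash
python3 - <<'E'
from h import *
a=cv2.imread("pics/w8.png");q=eyes.read_camera("scene")["pixels"][...,::-1]
cv2.imwrite("pics/c8.png",np.hstack([cv2.resize(a[115:295,136:376],(400,300)),cv2.resize(q[160:265,175:315],(400,300))]))
E
```

```text
(no output)
```

View pics/c8.png

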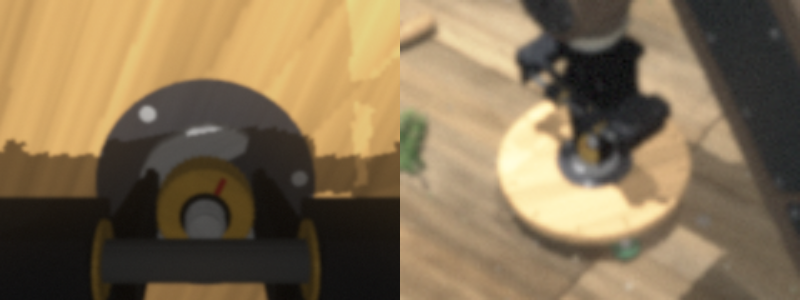

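The washer is still centred under the nut, its rim visible around (200,150), and the jaws hold the nut.

```bash
python3 -c "
from cell import env
print(env.job_done())"
```

```text
the job is handed in; nothing more can be done
None
```

The job is handed in at about 25 s of the 64 s allowed: the washer lies flat round the spindle under the nut, and the nut was bottomed out, backed off 90° (measured on its red line) and is still gripped at 30 N; no verdict was returned.

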